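# Find the slip angle of a serving board

### The arm

A 6-joint arm with a two-finger parallel gripper is mounted at the origin on a cart in front of the work surface, level with it; the furniture and walls round the work are solid. World frame = base frame: x ahead of the robot, y to its left, z up, the work surface at z = 0. Lengths are in m, angles in degrees, forces in N, time in s.
With the tool pointing down it reaches from about 0.4 to 0.825 m from the base axis. Payload 7 kg.
Tool frame: the origin (TCP) lies between the finger pads; the fingertips stand 25 mm ahead of it and the grasp point (between the pads) lies 6 mm ahead of it; z points along the fingers, y is the line along which they close (so a half turn about z gives the same grasp; the last joint's range is limited). The gripper opens to 88 mm and grips with 3 to 60 N. Pads are 19 mm wide; open, the fingers measure 130 mm over their backs; the gripper's body (78 mm by 193 mm) begins 47 mm behind the grasp point.
Start: joints at [86.236, 20.546, 0.682, 0, -70.136, -16.507], TCP at [0.234, 0.633, 0.252] pointing down, gripper open.
Joint ranges: [-176.03, 176.03], [-82.01, 121.73], [-58.28, 71.71], [-173.87, 95.51], [-174.79, -0.11], [-173.66, 173.66]. Speed limits (degrees/s): [136.94, 136.94, 172.46, 180, 180, 180].

### API

Orientations are given as [roll, pitch, yaw] about the fixed x, y, z axes, in that order (R = Rz(yaw) Ry(pitch) Rx(roll)).
In Python, from plant import r gives the robot as it stands.
- The arm moves only by the shell command python3 -m crank 'ROWS' [FORCE]. ROWS is JSON, a list of rows, each a list of 3 entries, a list of its own where there are three numbers: the turn, a rotation vector about the tool's x, y, z in degrees, then the shift along the tool's x, y, z in cm, then the closure, from -1 (fully open) to 1 (shut). In form: [[[wx, wy, wz], [dx, dy, dz], fingers], ...]. A call has 1 to 8 rows; each row shifts and turns the commanded pose from where the row before left it, along the tool's axes as they then stand; what a row does not reach is not made up. A row lasts 1/10 s, in which the tool goes at most 50 mm and 8.59 degrees, less where a joint would pass 70% of its speed; a pose out of reach is approached as far as the arm can. A call with a gripper value outside its range is refused whole. The fingers move at their own pace and stop on an object; FORCE is the grip in N (left out, the last holds). Time passes only in rows, so rows that do not move let the fingers close. It gives the time, the measured TCP pose, the force, the opening and the grip force at its end, in the units of the state.
- r.get_state(): the state, without advancing time (a new reading comes with each control period).
- r.capture(name): name is "scene" or "top"; returns a dict with "color" (480x640x3 uint8, red, green, blue), "range_z" (480x640 float32, m along the optical axis (not along the pixel's ray), 0 where there is no reading), "intrinsics" (3x3 intrinsics, pixels), "world_from_camera" (4x4, takes a point from camera to world coordinates). Camera axes: x right, y down, z forward; pixel columns grow to the right and rows downward; lengths in m; the calibration is good to about 2 mm. A picture is of the moment at which its call begins.
- r.close_job(): hands the job in; it is judged then, once.
The state is a dict: "time_s": time; "joints": joint angles; "qd": joint speeds; "joint_torque": joint torques, N m; "tcp_pos": TCP position; "eef_rot": TCP orientation; "contact_force": force on the tool from outside, world axes, zero at the start; "moment": the same for the moment, N m; "gripper_width": finger opening in m; "gripper_force": force on a finger pad.
Only numpy, scipy, OpenCV 4.12 (cv2) and the standard library are available. Lean on these libraries where they do the work, as an engineer would, in place of code of your own. Each camera call takes 0.05 s, during which the arm holds its last target. There are 200 camera calls.

### The job

Find out how steep the hinged board can get before the tin slips: take the board by its handle bar with a moderate grip and tilt it up slowly and gently until the tin lets go by itself and slides down against the lip, without touching the tin, and do not raise or lower the board after that. Let go of the board, which stays where it is left, and note the angle by bringing the pointer arm into line with the board. Let go of that too, and leave the things round about where they are.

Things in the scene. Friction and masses are not known exactly. Their poses are not given: they have to be found in the camera images.
- stand: fixed wooden stand on the counter; a base plank 270 x 250 x 14 mm with a hinge axis across its far end. Origin on the counter; x points from handle to hinge, y along the hinge axis to the pointer side, z up. The hinge axis is at x = +130 mm, z = 45 mm in this frame. At y = 94 mm a thin upright wire quadrant (radius 120 mm round the axis, 0 to 50 degrees, studs every 10 degrees, top 140 mm above the counter) stands between board and pointer
- board (a joint): tilt of the board in rad: 0 = level (as it starts), grows as the handle end rises, stop at 0.8. Stiff hinge (friction 1.3 N m): the board stays where it is left; raising the bar takes about 5 to 10 N. Pulling off the arc or a crushing grip strains it: keep both fingers together under 90 N. The tin slips suddenly somewhere between 0.28 and 0.6
- board_axis (a point): middle of the board on the hinge axis; this frame turns with the board: x from the handle to the hinge, z square out of the board's upper face. The wooden board is 225 mm long (toward -x) and 150 mm wide, its upper face at z = +6 mm; side rails 8 mm high above the face; at the hinge end a lip 20 mm high above the face with its inner side at x = -24 mm
- handle (a point): middle of the board's handle bar, a round steel bar 14 mm thick and 100 mm long between its lugs, parallel to the hinge axis, at x = -280 mm in the board_axis frame, 45 mm above the counter when level; 48 mm free between bar and board. A grip of 20 to 30 N per finger holds it; it turns between the fingers as the board tilts
- pointer (a joint): angle of the pointer arm in rad, same zero and sense as board: equal values mean in line with the board. Stiff hinge (friction 0.4 N m), stays where it is left; stop at 0.8; moving the peg takes about 2 N; a grip of about 20 N per finger is enough
- pointer_axis (a point): hub of the pointer, on the hinge axis 106 mm to +y (stand frame) from the board's middle; the frame turns with the pointer, x from the peg to the hub. The pointer is a flat steel bar 250 mm long and 12 mm high
- peg (a point): point to grip on the pointer's peg, a round steel pin 12 mm thick at the pointer's free end, 250 mm from the axis, running 50 mm outward along +y (away from the board); the point is 28 mm from the flat bar
- bean_tin: food tin 75 mm across, 58 mm high, 0.2 to 0.35 kg, standing upright on the board; origin at the centre of its underside; it starts 125 to 145 mm from the hinge axis and rests against the lip when 62 mm from it. Once it slips it slides on by itself at a constant angle and takes about 1 s to the lip
- mug: white mug 86 x 116 x 91 mm, bystander; origin under its middle
- jar: spice jar 44 mm across, 109 mm high, bystander; origin under its middle
- jug: white creamer jug 67 x 103 x 85 mm, bystander; origin under its middle

How it is judged:
By the outcome, as a careful person would: the job done as asked, in the order asked, and still so for the second after the job is handed in, with the robot touching nothing.
It also fails if it takes over 72 s, if anything falls off the work surface, if the arm or the gripper's body presses on something with over 40 N, if the wrist force passes 120 N, or if a joint passes its speed limit or range.

## Working session

There is one attempt and no reset: what is moved stays moved. The work goes in short steps, Python scripts to look and compute and a shell command to move; the robot and the scene stay as the last step left them, time stands still between calls to the robot, and variables do not carry over. Pictures are saved under pics/ and viewed, at most 10 in all, crops included, and the job is handed in when it is done.

```bash
ls; mkdir -p pics
python3 - <<'E'
from plant import r
import cv2
s=r.get_state();print({k:s[k] for k in("time_s","tcp_pos","eef_rot","contact_force","gripper_width")})
for n in("scene","top"):
    c=r.capture(n);cv2.imwrite(f"pics/{n}0.png",c["color"][:,:,::-1]);print(n,c["intrinsics"],c["world_from_camera"])
E
```

```text
pics
{'time_s': 0.0, 'tcp_pos': array([0.23371326, 0.63275242, 0.25060147]), 'eef_rot': array([ 1.79902951e+02, -7.27288605e-03, -2.02782816e+01]), 'contact_force': array([-1.21973881,  0.53859659,  0.5094046 ]), 'gripper_width': 0.08801436016065844}
scene [[516.38094595   0.         322.03184553]
 [  0.         516.38094595 244.01874538]
 [  0.           0.           1.        ]] [[ 0.77630431 -0.45870867  0.43236324  0.10518483]
 [-0.63033628 -0.5591576   0.53853407 -0.67675007]
 [-0.00527105 -0.69060056 -0.72321717  0.88755477]
 [ 0.          0.          0.          1.        ]]
top [[440.68802357   0.         325.01633739]
 [  0.         440.68802357 238.80225635]
 [  0.           0.           1.        ]] [[ 0.00810692 -0.99845443  0.05498202  0.53140885]
 [-0.99996101 -0.00790208  0.00394199 -0.03023156]
 [-0.00350142 -0.05501184 -0.99847956  1.32697123]
 [ 0.          0.          0.          1.        ]]
```

View pics/scene0.png

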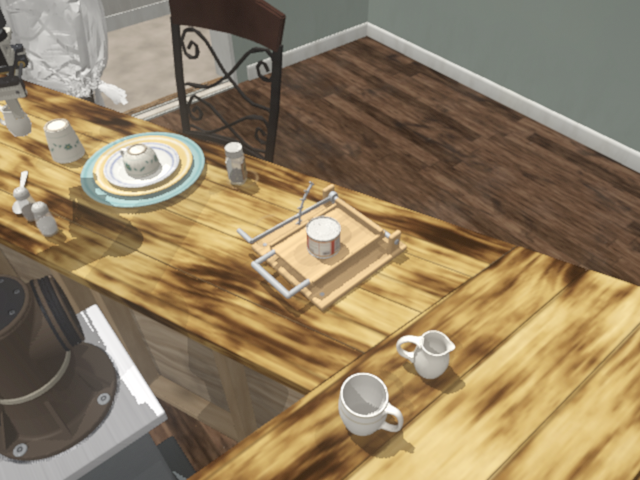

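View pics/top0.png

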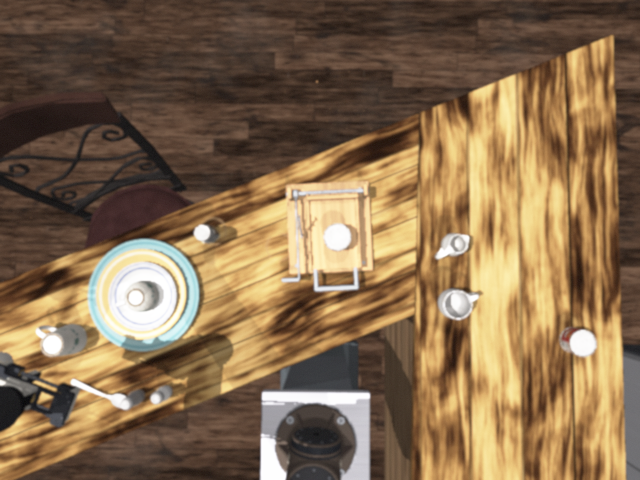

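The scene view shows the stand near (325,250). In the top view the handle bar is at about (337,288), the peg at (291,280), the hinge along row 190 and the tin at (338,237). I'll enlarge both views.

Run:
```python
import cv2,numpy as np
a=cv2.imread("pics/top0.png")[170:300,270:390];a=cv2.resize(a,None,fx=4.6,fy=4.6,interpolation=cv2.INTER_CUBIC)
b=cv2.imread("pics/scene0.png")[175:310,230:415]
cv2.imwrite("pics/topc.png",a)
```

```text
(no output)
```

View pics/topc.png

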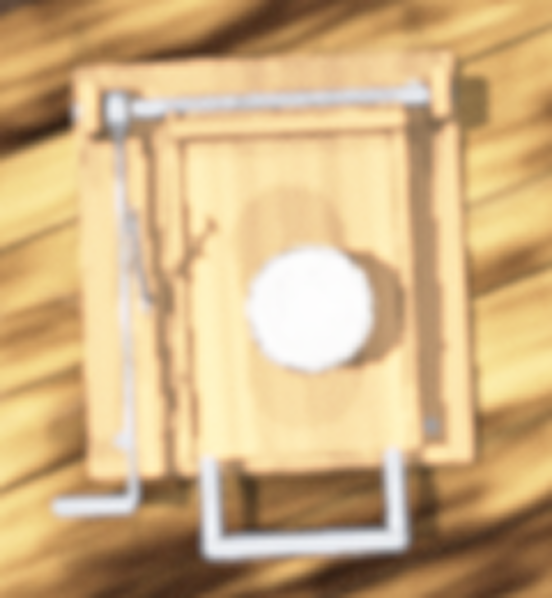

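The bar runs from (211,548) to (398,541) in the crop, the axis rod from (150,107) to (420,94), the peg from (60,507) to (133,503). The tin top is centred at (312,309).

```bash
cat > h.py <<'E'
import numpy as np
from plant import r
def ray(c,u,v,z=None,d=None):
    K=c["intrinsics"];T=c["world_from_camera"]
    p=np.array([(u-K[0,2])/K[0,0],(v-K[1,2])/K[1,1],1.])
    if d is None:
        w=T[:3,:3]@p; d=(z-T[2,3])/w[2]
    return T[:3,:3]@(p*d)+T[:3,3]
def cloud(c):
    K=c["intrinsics"];T=c["world_from_camera"];Z=c["range_z"]
    v,u=np.mgrid[:480,:640]
    P=np.stack([(u-K[0,2])/K[0,0]*Z,(v-K[1,2])/K[1,1]*Z,Z],-1)@T[:3,:3].T+T[:3,3]
    P[Z==0]=np.nan
    return P
E
python3 - <<'E'
from h import *
c=r.capture("top")
P=cloud(c)
f=lambda x,y,z:ray(c,270+(x-1.8)/4.6,170+(y-1.8)/4.6,z).round(4)
for n,x,y,z in[("bar-l",211,548,.05),("bar-r",398,541,.05),("ax-l",150,107,.05),("ax-r",420,94,.05),("hub",117,108,.05),("pegL",60,507,.05),("pegR",133,503,.05),("tin",312,309,.115)]:
    u,v=int(270+x/4.6),int(170+y/4.6)
    print(n,f(x,y,z),"depth pts z",P[v-1:v+2,u-1:u+2,2].round(3).tolist())
E
```

```text
bar-l [0.4573 0.0012 0.05  ] depth pts z [[0.001, 0.056, 0.055], [-0.003, 0.051, 0.049], [0.002, 0.047, 0.052]]
bar-r [ 0.4626 -0.1161  0.05  ] depth pts z [[0.047, 0.054, 0.056], [0.051, 0.058, 0.054], [0.051, 0.054, 0.058]]
ax-l [0.7355 0.0425 0.05  ] depth pts z [[0.054, 0.049, 0.052], [0.048, 0.052, 0.049], [0.053, 0.055, 0.05]]
ax-r [ 0.7451 -0.1288  0.05  ] depth pts z [[0.051, 0.056, 0.047], [0.049, 0.051, 0.048], [0.051, 0.051, 0.054]]
hub [0.7347 0.0634 0.05  ] depth pts z [[0.06, 0.061, 0.063], [0.056, 0.06, 0.061], [0.058, 0.058, 0.062]]
pegL [0.4821 0.0962 0.05  ] depth pts z [[0.065, 0.064, 0.061], [0.067, 0.068, 0.066], [0.063, 0.064, 0.061]]
pegR [0.485  0.0504 0.05  ] depth pts z [[0.067, 0.07, 0.063], [0.064, 0.063, 0.064], [0.064, 0.067, 0.065]]
tin [ 0.604  -0.0596  0.115 ] depth pts z [[0.108, 0.11, 0.106], [0.107, 0.105, 0.106], [0.113, 0.105, 0.109]]
```

```bash
cat >> h.py <<'E'
from scipy.spatial.transform import Rotation as Ro
YAW=np.radians(3.0); EX=np.array([np.cos(YAW),np.sin(YAW),0]); EY=np.array([-np.sin(YAW),np.cos(YAW),0]); EZ=np.array([0,0,1.])
BAR=np.array([.460,-.0575,.045]); AX=BAR+.28*EX; HUB=AX+.106*EY
def rot(phi):   # fingers lean forward (deg) from straight down
    p=np.radians(phi); z=np.sin(p)*EX-np.cos(p)*EZ; x=-EY
    return np.stack([x,np.cross(z,x),z],1)
def pose():
    s=r.get_state(); return np.array(s["tcp_pos"]),Ro.from_euler("xyz",s["eef_rot"],degrees=True).as_matrix()
def plan(p1,R1,n,p0=None,R0=None):
    if p0 is None: p0,R0=pose()
    w=Ro.from_matrix(R0.T@R1).as_rotvec()/n
    S=sum(Ro.from_rotvec(w*k).as_matrix() for k in range(n))
    d=np.linalg.solve(S,R0.T@(p1-p0))
    print(n,"rows: turn",np.degrees(w).round(2).tolist(),"shift cm",(d*100).round(2).tolist())
E
python3 - <<'E'
from h import *
R=rot(12); g=BAR-.006*R[:,2]; a=g-.10*R[:,2]
plan(a,R,24); plan(g,R,8,a,R); print(a)
E
```

```text
24 rows: turn [0.44, 0.29, 2.77] shift cm [2.94, 1.2, 0.37]
8 rows: turn [0.0, 0.0, 0.0] shift cm [-0.0, 0.0, 1.25]
[ 0.43799156 -0.05865341  0.14868365]
```

```bash
R='[[0.44,0.29,2.77],[2.94,1.2,0.37],0.27]'
python3 -m crank '[[[0.44,0.29,2.77],[2.94,1.2,0.37],0.27],[[0.44,0.29,2.77],[2.94,1.2,0.37],0.27],[[0.44,0.29,2.77],[2.94,1.2,0.37],0.27],[[0.44,0.29,2.77],[2.94,1.2,0.37],0.27],[[0.44,0.29,2.77],[2.94,1.2,0.37],0.27],[[0.44,0.29,2.77],[2.94,1.2,0.37],0.27],[[0.44,0.29,2.77],[2.94,1.2,0.37],0.27],[[0.44,0.29,2.77],[2.94,1.2,0.37],0.27]]'
python3 -m crank '[[[0.44,0.29,2.77],[2.94,1.2,0.37],0.27],[[0.44,0.29,2.77],[2.94,1.2,0.37],0.27],[[0.44,0.29,2.77],[2.94,1.2,0.37],0.27],[[0.44,0.29,2.77],[2.94,1.2,0.37],0.27],[[0.44,0.29,2.77],[2.94,1.2,0.37],0.27],[[0.44,0.29,2.77],[2.94,1.2,0.37],0.27],[[0.44,0.29,2.77],[2.94,1.2,0.37],0.27],[[0.44,0.29,2.77],[2.94,1.2,0.37],0.27]]'
python3 -c "
from h import *
R=rot(12); g=BAR-.006*R[:,2]; a=g-.10*R[:,2]
plan(a,R,8)"
```

```text
time_s: 0.95
tcp_pos: [0.3901, 0.4329, 0.2222]
eef_rot: [-176.1, -1.6, -42.6]
contact_force: [1.0, 0.0, 0.2]
gripper_width: 0.0334
gripper_force: 0.0
time_s: 1.75
tcp_pos: [0.4607, 0.1908, 0.1905]
eef_rot: [-171.9, -1.6, -64.9]
contact_force: [1.2, 0.3, 0.4]
gripper_width: 0.0319
gripper_force: 0.0
8 rows: turn [0.44, 0.29, 2.76] shift cm [2.94, 1.19, 0.38]
```

```bash
python3 -m crank '[[[0.44,0.29,2.76],[2.94,1.2,0.37],0.27],[[0.44,0.29,2.76],[2.94,1.2,0.37],0.27],[[0.44,0.29,2.76],[2.94,1.2,0.37],0.27],[[0.44,0.29,2.76],[2.94,1.2,0.37],0.27],[[0.44,0.29,2.76],[2.94,1.2,0.37],0.27],[[0.44,0.29,2.76],[2.94,1.2,0.37],0.27],[[0.44,0.29,2.76],[2.94,1.2,0.37],0.27],[[0.44,0.29,2.76],[2.94,1.2,0.37],0.27]]'
python3 -c "
from h import *
import cv2
R=rot(12); g=BAR-.006*R[:,2]; a=g-.10*R[:,2]
plan(g,R,8)
for n in ('scene','top'):
    c=r.capture(n)
    P=c['color'][150:330,200:440] if n=='scene' else c['color'][160:340,240:480]
    globals()[n]=cv2.resize(P,None,fx=2.5,fy=2.5,interpolation=2)
cv2.imwrite('pics/ab.png',cv2.resize(np.hstack([scene,top]),None,fx=.66,fy=.66)[:,:,::-1])
"
```

```text
time_s: 2.55
tcp_pos: [0.4372, -0.0589, 0.1493]
eef_rot: [-168.0, -0.0, -87.0]
contact_force: [-0.4, -0.2, 0.1]
gripper_width: 0.0317
gripper_force: 0.0
8 rows: turn [0.0, -0.0, -0.0] shift cm [-0.0, -0.01, 1.26]
```

View pics/ab.png

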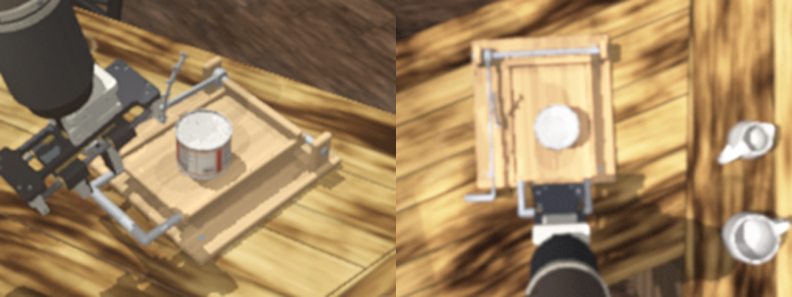

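The gripper is centred over the bar, its long body along the board as I assumed, and well clear of the tin. I'll descend next.

```bash
python3 -m crank '[[[0,0,0],[0,0,1.25],0.27],[[0,0,0],[0,0,1.25],0.27],[[0,0,0],[0,0,1.25],0.27],[[0,0,0],[0,0,1.25],0.27],[[0,0,0],[0,0,1.25],0.27],[[0,0,0],[0,0,1.25],0.27],[[0,0,0],[0,0,1.25],0.27],[[0,0,0],[0,0,1.25],0.27]]'
python3 -m crank '[[[0,0,0],[0,0,0],0.27],[[0,0,0],[0,0,0],0.4],[[0,0,0],[0,0,0],0.5],[[0,0,0],[0,0,0],0.6],[[0,0,0],[0,0,0],0.65]]' 25
python3 - <<'E'
from h import *
print(pose()[0], r.get_state()["contact_force"])
E
```

```text
time_s: 3.45
tcp_pos: [0.4589, -0.0561, 0.0512]
eef_rot: [-168.0, -0.0, -86.9]
contact_force: [1.1, -0.1, 0.1]
gripper_width: 0.032
gripper_force: 0.0
time_s: 3.95
tcp_pos: [0.4587, -0.0565, 0.0521]
eef_rot: [-168.0, 0.0, -86.9]
contact_force: [0.8, 0.0, 0.1]
gripper_width: 0.0163
gripper_force: 0.0
[ 0.45869749 -0.05645945  0.05213591] [0.83782169 0.01905159 0.13106118]
```

```bash
python3 -m crank '[[[0,0,0],[0,0,0],0.75],[[0,0,0],[0,0,0],0.85],[[0,0,0],[0,0,0],1],[[0,0,0],[0,0,0],1],[[0,0,0],[0,0,0],1]]' 25
python3 - <<'E'
from h import *
p,R=pose(); A=AX.copy()
for th,n in((.02,1),(.01,1),(.005,1)):
    q=Ro.from_rotvec(th*EY).as_matrix()   # about +y: -x end rises
    p1=A+q@(p-A); print(p1-p); plan(p1,q@R,n,p,R)
E
```

```text
time_s: 4.45
tcp_pos: [0.459, -0.0564, 0.0521]
eef_rot: [-168.0, -0.0, -86.9]
contact_force: [-0.8, -0.4, 6.1]
gripper_width: 0.0132
gripper_force: 25.0
[1.96920192e-04 1.03201500e-05 5.61706838e-03]
1 rows: turn [-1.15, -0.0, 0.0] shift cm [0.0, -0.14, -0.55]
[8.44365533e-05 4.42513225e-06 2.80902717e-03]
1 rows: turn [-0.57, -0.0, 0.0] shift cm [0.0, -0.07, -0.27]
[3.87117975e-05 2.02879934e-06 1.40461928e-03]
1 rows: turn [-0.29, -0.0, 0.0] shift cm [0.0, -0.03, -0.14]
```

```bash
cat > tin.py <<'E'
from h import *
import sys
def bar():
    p,R=pose(); return p+.006*R[:,2]
def theta():
    b=bar(); return np.arctan2(b[2]-AX[2],-(b-AX)@EX)
def tin(cam="scene"):
    th=theta(); P=cloud(r.capture(cam)).reshape(-1,3); P=P[np.isfinite(P[:,0])]-AX
    q=Ro.from_rotvec(th*EY).as_matrix(); B=np.stack([P@(q@EX),P@EY,P@(q@EZ)],1)
    m=(B[:,0]>-190)&(B[:,0]<-15)&(abs(B[:,1])<.068)
    B=B[(B[:,0]>-.195)&(B[:,0]<-.01)&(abs(B[:,1])<.066)&(B[:,2]>.050)&(B[:,2]<.074)]
    return th,len(B),np.percentile(B[:,0],[3,97]).mean(),B[:,1].mean()
if __name__=="__main__":
    t=tin(); b=bar()
    s=r.get_state()
    rad=np.hypot(b[2]-AX[2],(b-AX)@EX)
    print("t %.2f th %.4f rad %.4f lat %.4f n %d tin x %.4f y %.4f"%(s["time_s"],t[0],rad,(b-AX)@EY,*t[1:]),"F",np.round(s["contact_force"],1))
    if len(sys.argv)>1: sys.exit(0 if abs(t[2]-float(sys.argv[1]))<.006 else 1)
E
python3 tin.py; python3 -c "
from tin import *
print(tin('top'))"
python3 -m crank '[[[-0.287,0,0],[0,-0.033,-0.137],1],[[-0.287,0,0],[0,-0.033,-0.137],1],[[-0.287,0,0],[0,-0.033,-0.137],1],[[-0.287,0,0],[0,-0.033,-0.137],1],[[-0.287,0,0],[0,-0.033,-0.137],1],[[-0.287,0,0],[0,-0.033,-0.137],1],[[-0.287,0,0],[0,-0.033,-0.137],1],[[-0.287,0,0],[0,-0.033,-0.137],1]]'
python3 tin.py
```

```text
t 4.50 th 0.0042 rad 0.2797 lat 0.0011 n 767 tin x -0.1373 y -0.0118 F [-0.2 -1.   5.4]
(np.float64(0.004102095346921059), 578, np.float64(-0.13446795860110003), np.float64(-0.009662636665921032))
time_s: 5.35
tcp_pos: [0.4594, -0.0564, 0.0627]
eef_rot: [-170.3, -0.0, -86.9]
contact_force: [6.3, -2.1, -6.9]
gripper_width: 0.0133
gripper_force: 25.0
t 5.40 th 0.0421 rad 0.2798 lat 0.0012 n 758 tin x -0.1372 y -0.0118 F [ 3.9 -1.8 -4. ]
```

```bash
python3 -m crank '[[[-0.287,0,0],[0,-0.033,-0.137],1],[[-0.287,0,0],[0,-0.033,-0.137],1],[[-0.287,0,0],[0,-0.033,-0.137],1],[[-0.287,0,0],[0,-0.033,-0.137],1],[[-0.287,0,0],[0,-0.033,-0.137],1],[[-0.287,0,0],[0,-0.033,-0.137],1],[[-0.287,0,0],[0,-0.033,-0.137],1],[[-0.287,0,0],[0,-0.033,-0.137],1]]' | grep grip
python3 tin.py -.137 && python3 -m crank '[[[-0.287,0,0],[0,-0.033,-0.137],1],[[-0.287,0,0],[0,-0.033,-0.137],1],[[-0.287,0,0],[0,-0.033,-0.137],1],[[-0.287,0,0],[0,-0.033,-0.137],1],[[-0.287,0,0],[0,-0.033,-0.137],1],[[-0.287,0,0],[0,-0.033,-0.137],1],[[-0.287,0,0],[0,-0.033,-0.137],1],[[-0.287,0,0],[0,-0.033,-0.137],1]]' | grep grip
python3 tin.py -.137 && python3 -m crank '[[[-0.287,0,0],[0,-0.033,-0.137],1],[[-0.287,0,0],[0,-0.033,-0.137],1],[[-0.287,0,0],[0,-0.033,-0.137],1],[[-0.287,0,0],[0,-0.033,-0.137],1],[[-0.287,0,0],[0,-0.033,-0.137],1],[[-0.287,0,0],[0,-0.033,-0.137],1],[[-0.287,0,0],[0,-0.033,-0.137],1],[[-0.287,0,0],[0,-0.033,-0.137],1]]' | grep grip
python3 tin.py -.137; python3 -c "
from h import *
print(r.get_state()['eef_rot'])"
```

```text
gripper_width: 0.0134
gripper_force: 25.0
t 6.25 th 0.0819 rad 0.2798 lat 0.0011 n 728 tin x -0.1372 y -0.0118 F [ 4.8 -1.5 -4.8]
gripper_width: 0.0135
gripper_force: 25.0
t 7.10 th 0.1215 rad 0.2798 lat 0.0011 n 694 tin x -0.1361 y -0.0122 F [ 3.7 -1.7 -5.1]
gripper_width: 0.0133
gripper_force: 25.0
t 7.95 th 0.1612 rad 0.2798 lat 0.0012 n 670 tin x -0.1362 y -0.0129 F [ 4.1 -1.4 -6.2]
[-1.77262777e+02 -1.92034932e-03 -8.69149518e+01]
```

```bash
python3 -m crank '[[[-0.287,0,0],[0,-0.033,-0.137],1],[[-0.287,0,0],[0,-0.033,-0.137],1],[[-0.287,0,0],[0,-0.033,-0.137],1],[[-0.287,0,0],[0,-0.033,-0.137],1],[[-0.287,0,0],[0,-0.033,-0.137],1],[[-0.287,0,0],[0,-0.033,-0.137],1],[[-0.287,0,0],[0,-0.033,-0.137],1],[[-0.287,0,0],[0,-0.033,-0.137],1]]' | grep grip
python3 tin.py -.137 && python3 -m crank '[[[-0.287,0,0],[0,-0.033,-0.137],1],[[-0.287,0,0],[0,-0.033,-0.137],1],[[-0.287,0,0],[0,-0.033,-0.137],1],[[-0.287,0,0],[0,-0.033,-0.137],1],[[-0.287,0,0],[0,-0.033,-0.137],1],[[-0.287,0,0],[0,-0.033,-0.137],1],[[-0.287,0,0],[0,-0.033,-0.137],1],[[-0.287,0,0],[0,-0.033,-0.137],1]]' | grep grip
python3 tin.py -.137 && python3 -m crank '[[[-0.23,0,0],[0,-0.026,-0.11],1],[[-0.23,0,0],[0,-0.026,-0.11],1],[[-0.23,0,0],[0,-0.026,-0.11],1],[[-0.23,0,0],[0,-0.026,-0.11],1]]'|grep grip
python3 tin.py -.137
```

```text
gripper_width: 0.0128
gripper_force: 25.0
t 8.80 th 0.2008 rad 0.2798 lat 0.0011 n 631 tin x -0.1361 y -0.0132 F [ 4.6 -1.5 -4.1]
gripper_width: 0.0132
gripper_force: 25.0
t 9.65 th 0.2404 rad 0.2798 lat 0.0012 n 598 tin x -0.1359 y -0.0141 F [ 4.5 -1.6 -5. ]
gripper_width: 0.013
gripper_force: 25.0
t 10.10 th 0.2564 rad 0.2798 lat 0.0012 n 587 tin x -0.1365 y -0.0144 F [ 4.8 -1.1 -6.5]
```

```bash
sed -i 's/<.006 else/<.0035 else/' tin.py
alias=1
python3 -m crank '[[[-0.172,0,0],[0,-0.02,-0.082],1],[[-0.172,0,0],[0,-0.02,-0.082],1]]' >/dev/null && python3 tin.py -.1365 && 
python3 -m crank '[[[-0.172,0,0],[0,-0.02,-0.082],1],[[-0.172,0,0],[0,-0.02,-0.082],1]]' >/dev/null && python3 tin.py -.1365 && 
python3 -m crank '[[[-0.172,0,0],[0,-0.02,-0.082],1],[[-0.172,0,0],[0,-0.02,-0.082],1]]' >/dev/null && python3 tin.py -.1365 && 
python3 -m crank '[[[-0.172,0,0],[0,-0.02,-0.082],1],[[-0.172,0,0],[0,-0.02,-0.082],1]]' >/dev/null && python3 tin.py -.1365 && 
python3 -m crank '[[[-0.172,0,0],[0,-0.02,-0.082],1],[[-0.172,0,0],[0,-0.02,-0.082],1]]' >/dev/null && python3 tin.py -.1365 && 
python3 -m crank '[[[-0.172,0,0],[0,-0.02,-0.082],1],[[-0.172,0,0],[0,-0.02,-0.082],1]]' >/dev/null && python3 tin.py -.1365 && 
python3 -m crank '[[[-0.172,0,0],[0,-0.02,-0.082],1],[[-0.172,0,0],[0,-0.02,-0.082],1]]' >/dev/null && python3 tin.py -.1365 && 
python3 -m crank '[[[-0.172,0,0],[0,-0.02,-0.082],1],[[-0.172,0,0],[0,-0.02,-0.082],1]]' >/dev/null && python3 tin.py -.1365 && 
python3 -m crank '[[[-0.172,0,0],[0,-0.02,-0.082],1],[[-0.172,0,0],[0,-0.02,-0.082],1]]' >/dev/null && python3 tin.py -.1365 && 
python3 -m crank '[[[-0.172,0,0],[0,-0.02,-0.082],1],[[-0.172,0,0],[0,-0.02,-0.082],1]]' >/dev/null && python3 tin.py -.1365
```

```text
t 10.35 th 0.2624 rad 0.2798 lat 0.0012 n 578 tin x -0.1363 y -0.0143 F [ 5.6 -1.7 -7.3]
t 10.60 th 0.2682 rad 0.2798 lat 0.0012 n 576 tin x -0.1362 y -0.0144 F [ 5.1 -1.2 -7.4]
t 10.85 th 0.2741 rad 0.2798 lat 0.0012 n 562 tin x -0.1360 y -0.0147 F [ 3.3 -1.3 -7.8]
t 11.10 th 0.2800 rad 0.2798 lat 0.0012 n 567 tin x -0.1365 y -0.0152 F [ 4.5 -1.8 -6.8]
t 11.35 th 0.2860 rad 0.2798 lat 0.0012 n 559 tin x -0.1362 y -0.0152 F [ 4.4 -2.  -7.9]
t 11.60 th 0.2919 rad 0.2798 lat 0.0012 n 551 tin x -0.1360 y -0.0152 F [ 5.5 -1.4 -7.3]
t 11.85 th 0.2982 rad 0.2798 lat 0.0012 n 540 tin x -0.1361 y -0.0152 F [ 4.1 -0.9 -6.7]
t 12.10 th 0.3044 rad 0.2798 lat 0.0012 n 540 tin x -0.1359 y -0.0153 F [ 4.7 -0.9 -6.9]
t 12.35 th 0.3107 rad 0.2798 lat 0.0012 n 527 tin x -0.1360 y -0.0158 F [ 5.  -1.  -7.9]
t 12.60 th 0.3169 rad 0.2798 lat 0.0012 n 522 tin x -0.1366 y -0.0159 F [ 4.6 -1.  -8.3]
```

```bash
sed -i 's/<.0035 else/<.0025 else/' tin.py
python3 -m crank '[[[-0.172,0,0],[0,-0.02,-0.082],1],[[-0.172,0,0],[0,-0.02,-0.082],1]]' >/dev/null && python3 tin.py -.1362 && 
python3 -m crank '[[[-0.172,0,0],[0,-0.02,-0.082],1],[[-0.172,0,0],[0,-0.02,-0.082],1]]' >/dev/null && python3 tin.py -.1362 && 
python3 -m crank '[[[-0.172,0,0],[0,-0.02,-0.082],1],[[-0.172,0,0],[0,-0.02,-0.082],1]]' >/dev/null && python3 tin.py -.1362 && 
python3 -m crank '[[[-0.172,0,0],[0,-0.02,-0.082],1],[[-0.172,0,0],[0,-0.02,-0.082],1]]' >/dev/null && python3 tin.py -.1362 && 
python3 -m crank '[[[-0.172,0,0],[0,-0.02,-0.082],1],[[-0.172,0,0],[0,-0.02,-0.082],1]]' >/dev/null && python3 tin.py -.1362 && 
python3 -m crank '[[[-0.172,0,0],[0,-0.02,-0.082],1],[[-0.172,0,0],[0,-0.02,-0.082],1]]' >/dev/null && python3 tin.py -.1362 && 
python3 -m crank '[[[-0.172,0,0],[0,-0.02,-0.082],1],[[-0.172,0,0],[0,-0.02,-0.082],1]]' >/dev/null && python3 tin.py -.1362 && 
python3 -m crank '[[[-0.172,0,0],[0,-0.02,-0.082],1],[[-0.172,0,0],[0,-0.02,-0.082],1]]' >/dev/null && python3 tin.py -.1362 && 
python3 -m crank '[[[-0.172,0,0],[0,-0.02,-0.082],1],[[-0.172,0,0],[0,-0.02,-0.082],1]]' >/dev/null && python3 tin.py -.1362 && 
python3 -m crank '[[[-0.172,0,0],[0,-0.02,-0.082],1],[[-0.172,0,0],[0,-0.02,-0.082],1]]' >/dev/null && python3 tin.py -.1362
python3 -c "
from h import *
s=r.get_state();print(s['eef_rot'],s['gripper_force'],s['moment'])"
```

```text
t 12.85 th 0.3232 rad 0.2798 lat 0.0012 n 519 tin x -0.1362 y -0.0158 F [ 4.5 -1.3 -6.7]
t 13.10 th 0.3295 rad 0.2798 lat 0.0012 n 514 tin x -0.1359 y -0.0166 F [ 4.9 -1.  -6.7]
t 13.35 th 0.3356 rad 0.2798 lat 0.0012 n 509 tin x -0.1361 y -0.0162 F [ 4.4  0.3 -7.8]
t 13.60 th 0.3418 rad 0.2798 lat 0.0012 n 502 tin x -0.1356 y -0.0165 F [ 3.6 -0.3 -7.1]
t 13.85 th 0.3479 rad 0.2798 lat 0.0012 n 491 tin x -0.1363 y -0.0170 F [ 3.9 -1.3 -7.6]
t 14.10 th 0.3540 rad 0.2799 lat 0.0012 n 488 tin x -0.1362 y -0.0168 F [ 4.3 -0.8 -7.5]
t 14.35 th 0.3601 rad 0.2799 lat 0.0012 n 488 tin x -0.1361 y -0.0171 F [ 4.8 -0.3 -8.1]
t 14.60 th 0.3662 rad 0.2799 lat 0.0012 n 477 tin x -0.1361 y -0.0173 F [ 4.4 -0.3 -7.1]
t 14.85 th 0.3722 rad 0.2798 lat 0.0012 n 479 tin x -0.1360 y -0.0173 F [ 5.1  0.2 -8.2]
t 15.10 th 0.3784 rad 0.2799 lat 0.0012 n 462 tin x -0.1355 y -0.0175 F [ 4.3 -0.4 -8. ]
[ 1.70361089e+02 -5.61917592e-03 -8.69280748e+01] 24.9964839220047 [ 0.13597199 -2.74907331  0.01650027]
```

```bash
python3 -m crank '[[[-0.172,0,0],[0,-0.02,-0.082],1],[[-0.172,0,0],[0,-0.02,-0.082],1]]' >/dev/null && python3 tin.py -.1360 && 
python3 -m crank '[[[-0.172,0,0],[0,-0.02,-0.082],1],[[-0.172,0,0],[0,-0.02,-0.082],1]]' >/dev/null && python3 tin.py -.1360 && 
python3 -m crank '[[[-0.172,0,0],[0,-0.02,-0.082],1],[[-0.172,0,0],[0,-0.02,-0.082],1]]' >/dev/null && python3 tin.py -.1360 && 
python3 -m crank '[[[-0.172,0,0],[0,-0.02,-0.082],1],[[-0.172,0,0],[0,-0.02,-0.082],1]]' >/dev/null && python3 tin.py -.1360 && 
python3 -m crank '[[[-0.172,0,0],[0,-0.02,-0.082],1],[[-0.172,0,0],[0,-0.02,-0.082],1]]' >/dev/null && python3 tin.py -.1360 && 
python3 -m crank '[[[-0.172,0,0],[0,-0.02,-0.082],1],[[-0.172,0,0],[0,-0.02,-0.082],1]]' >/dev/null && python3 tin.py -.1360 && 
python3 -m crank '[[[-0.172,0,0],[0,-0.02,-0.082],1],[[-0.172,0,0],[0,-0.02,-0.082],1]]' >/dev/null && python3 tin.py -.1360 && 
python3 -m crank '[[[-0.172,0,0],[0,-0.02,-0.082],1],[[-0.172,0,0],[0,-0.02,-0.082],1]]' >/dev/null && python3 tin.py -.1360 && 
python3 -m crank '[[[-0.172,0,0],[0,-0.02,-0.082],1],[[-0.172,0,0],[0,-0.02,-0.082],1]]' >/dev/null && python3 tin.py -.1360 && 
python3 -m crank '[[[-0.172,0,0],[0,-0.02,-0.082],1],[[-0.172,0,0],[0,-0.02,-0.082],1]]' >/dev/null && python3 tin.py -.1360
python3 -c "
from h import *
s=r.get_state();print(s['eef_rot'],s['gripper_force'],s['moment'])"
```

```text
t 15.35 th 0.3843 rad 0.2798 lat 0.0012 n 464 tin x -0.1356 y -0.0178 F [ 4.5  0.4 -8.5]
t 15.60 th 0.3904 rad 0.2799 lat 0.0012 n 470 tin x -0.1328 y -0.0173 F [ 5.5  0.6 -8. ]
[ 1.69668828e+02 -6.11947495e-03 -8.69268592e+01] 24.99652236700058 [ 0.27324115 -2.86177189  0.02684302]
```

```bash
python3 -m crank '[[[0,0,0],[0,0,0],1]]' >/dev/null; python3 tin.py
python3 -m crank '[[[0,0,0],[0,0,0],1]]' >/dev/null; python3 tin.py
```

```text
t 15.75 th 0.3906 rad 0.2799 lat 0.0012 n 492 tin x -0.1292 y -0.0160 F [ 5.1  0.4 -8.5]
t 15.90 th 0.3907 rad 0.2799 lat 0.0012 n 510 tin x -0.1214 y -0.0147 F [ 4.8  0.4 -8.7]
```

It is sliding. I'll hold until it reaches the lip.

```bash
python3 -m crank '[[[0,0,0],[0,0,0],1],[[0,0,0],[0,0,0],1],[[0,0,0],[0,0,0],1],[[0,0,0],[0,0,0],1],[[0,0,0],[0,0,0],1],[[0,0,0],[0,0,0],1],[[0,0,0],[0,0,0],1],[[0,0,0],[0,0,0],1]]' >/dev/null; python3 tin.py
python3 -m crank '[[[0,0,0],[0,0,0],1],[[0,0,0],[0,0,0],1],[[0,0,0],[0,0,0],1],[[0,0,0],[0,0,0],1],[[0,0,0],[0,0,0],1]]'; python3 tin.py
```

```text
t 16.75 th 0.3908 rad 0.2799 lat 0.0012 n 505 tin x -0.0628 y -0.0118 F [ 5.   0.8 -8.2]
time_s: 17.25
tcp_pos: [0.4822, -0.0552, 0.1575]
eef_rot: [169.7, -0.0, -86.9]
contact_force: [5.5, 0.4, -8.4]
gripper_width: 0.0132
gripper_force: 25.0
t 17.30 th 0.3908 rad 0.2799 lat 0.0012 n 508 tin x -0.0622 y -0.0121 F [ 5.3  0.6 -8.3]
```

```bash
python3 -m crank '[[[0,0,0],[0,0,0],0.6],[[0,0,0],[0,0,0],0.4],[[0,0,0],[0,0,0],0.27],[[0,0,0],[0,0,0],0.27]]'
python3 -m crank '[[[0,0,0],[0,0,-0.5],0.27],[[0,0,0],[0,0,-1],0.27],[[0,0,0],[0,0,-1.5],0.27],[[0,0,0],[0,0,-2],0.27],[[0,0,0],[0,0,-2],0.27],[[0,0,0],[0,0,-2],0.27],[[0,0,0],[0,0,-2],0.27],[[0,0,0],[0,0,0],0.27]]'
python3 - <<'E'
from h import *
import cv2
C=[]
for n in ('scene','top'):
    c=r.capture(n); np.savez(f"{n}.npz",**c)
    P=c['color'][150:330,200:440] if n=='scene' else c['color'][160:340,240:480]
    C.append(cv2.resize(P,None,fx=2.2,fy=2.2,interpolation=2))
cv2.imwrite('pics/rel.png',np.vstack(C)[:,:,::-1][:790] if 0 else cv2.resize(np.hstack(C),(798,300))[:,:,::-1])
E
```

```text
time_s: 17.7
tcp_pos: [0.4818, -0.0555, 0.1578]
eef_rot: [169.7, -0.0, -86.9]
contact_force: [-0.5, -0.2, -0.1]
gripper_width: 0.0308
gripper_force: 0.0
time_s: 18.5
tcp_pos: [0.5036, -0.0543, 0.2693]
eef_rot: [170.0, -0.0, -86.9]
contact_force: [-0.6, 0.3, 0.7]
gripper_width: 0.032
gripper_force: 0.0
```

View pics/rel.png

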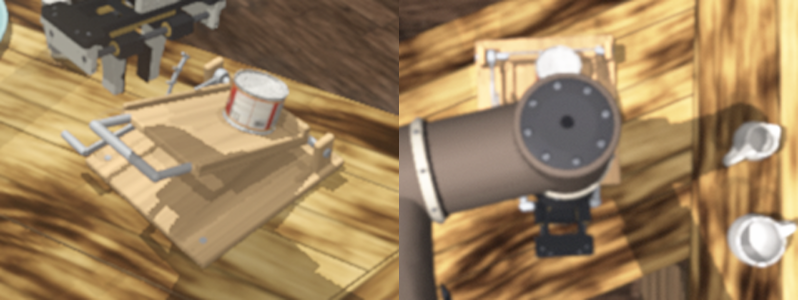

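The board stays up with the tin against the lip, and the gripper is clear. Next I'll measure the peg and the board angle.

Run:
```python
from h import *
P=cloud(np.load("scene.npz")).reshape(-1,3); P=P[np.isfinite(P[:,0])]-HUB
X,Y,Z=P@EX,P@EY,P[:,2]
def sl(lo,hi,x0,x1,z0,z1):
    m=(Y>lo)&(Y<hi)&(X>x0)&(X<x1)&(Z>z0)&(Z<z1); return m
m=sl(.012,.06,-.275,-.225,-.02,.06)
print("peg n",m.sum(),"x",np.percentile(X[m],[5,50,95]).round(4),"y",np.percentile(Y[m],[2,98]).round(4),"z",np.percentile(Z[m],[5,50,95]).round(4))
m=sl(-.004,.004,-.24,-.03,-.01,.06)
if m.sum()>10: print("ptr slope",m.sum(),np.polyfit(X[m],Z[m],1))
# board face: plane fit
th=.388;q=Ro.from_rotvec(th*EY).as_matrix(); D=P+HUB-AX; B=np.stack([D@(q@EX),D@EY,D@(q@EZ)],1)
m=(B[:,0]>-.215)&(B[:,0]<-.115)&(abs(B[:,1])<.055)&(abs(B[:,2]-.006)<.012)
A=np.c_[B[m,0],B[m,1],np.ones(m.sum())];k,*_=np.linalg.lstsq(A,B[m,2],rcond=None)
print("board",m.sum(),k,"theta",th-k[0])
m=(B[:,0]>-.30)&(B[:,0]<-.265)&(abs(B[:,1])<.045)&(abs(B[:,2])<.02)
print("bar",m.sum(),np.median(B[m],0),np.percentile(B[m,2],95))
```

```text
peg n 64 x [-0.2559 -0.2529 -0.2474] y [0.013  0.0466] z [0.0096 0.0153 0.0191]
ptr slope 57 [-0.03614589  0.00292596]
board 1123 [ 0.00129916 -0.00475916  0.00350014] theta 0.3867008403308491
bar 258 [-0.28394268 -0.00244934  0.00147114] 0.004555471530452495
```

Run:
```python
from h import *
t=.055; PEG=HUB+.028*EY-.25*np.cos(t)*EX+.25*np.sin(t)*EZ
R=rot(15); g=PEG-.006*R[:,2]; a=g-.09*R[:,2]
print(PEG,a); plan(a,R,16); plan(g,R,8,a,R)
```

```text
[0.48332338 0.07790622 0.05874307] [0.4585108  0.07660585 0.15147195]
16 rows: turn [1.58, 0.0, 0.0] shift cm [-0.83, 0.25, 0.72]
8 rows: turn [0.0, 0.0, 0.0] shift cm [-0.0, 0.0, 1.12]
```

```bash
python3 -m crank '[[[1.58,0,0],[-0.83,0.25,0.72],0.27],[[1.58,0,0],[-0.83,0.25,0.72],0.27],[[1.58,0,0],[-0.83,0.25,0.72],0.27],[[1.58,0,0],[-0.83,0.25,0.72],0.27],[[1.58,0,0],[-0.83,0.25,0.72],0.27],[[1.58,0,0],[-0.83,0.25,0.72],0.27],[[1.58,0,0],[-0.83,0.25,0.72],0.27],[[1.58,0,0],[-0.83,0.25,0.72],0.27]]'|grep -E 'pos|con'
python3 -m crank '[[[1.58,0,0],[-0.83,0.25,0.72],0.27],[[1.58,0,0],[-0.83,0.25,0.72],0.27],[[1.58,0,0],[-0.83,0.25,0.72],0.27],[[1.58,0,0],[-0.83,0.25,0.72],0.27],[[1.58,0,0],[-0.83,0.25,0.72],0.27],[[1.58,0,0],[-0.83,0.25,0.72],0.27],[[1.58,0,0],[-0.83,0.25,0.72],0.27],[[1.58,0,0],[-0.83,0.25,0.72],0.27]]'
python3 - <<'E'
from h import *
import cv2
t=.055; PEG=HUB+.028*EY-.25*np.cos(t)*EX+.25*np.sin(t)*EZ
R=rot(15); g=PEG-.006*R[:,2]; plan(g,R,8)
c=r.capture('scene')
C=[cv2.resize(c['color'][150:330,180:420],None,fx=3,fy=3,interpolation=2)]
cv2.imwrite('pics/peg.png',C[0][:,:,::-1])
E
```

```text
tcp_pos: [0.4729, 0.0109, 0.2093]
contact_force: [1.0, 0.1, 1.0]
time_s: 20.2
tcp_pos: [0.4575, 0.0766, 0.1498]
eef_rot: [-165.0, -0.0, -86.9]
contact_force: [0.3, -0.6, -0.3]
gripper_width: 0.0318
gripper_force: 0.0
8 rows: turn [0.0, 0.0, 0.01] shift cm [0.0, -0.02, 1.11]
```

View pics/peg.png

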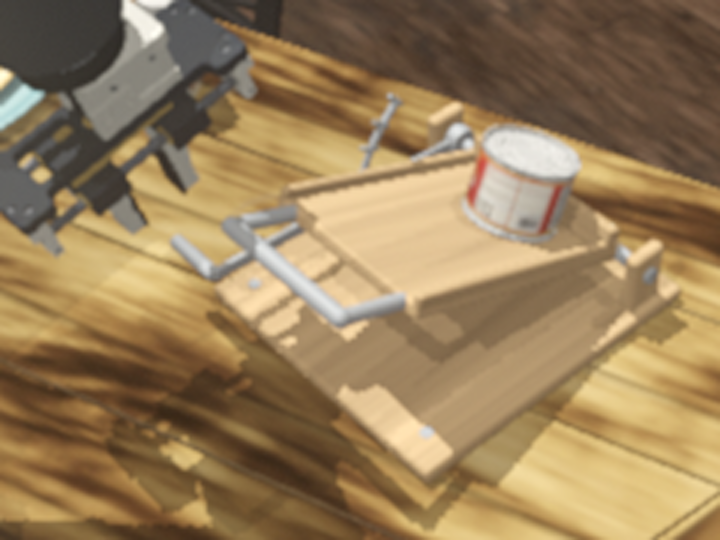

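The open fingers hang over the peg, which runs from (175,240) to (210,272) in the crop. The board and tin are undisturbed.

```bash
python3 -m crank '[[[0,0,0],[0,-0.02,1.1],0.27],[[0,0,0],[0,-0.02,1.1],0.27],[[0,0,0],[0,-0.02,1.1],0.27],[[0,0,0],[0,-0.02,1.1],0.27],[[0,0,0],[0,-0.02,1.1],0.27],[[0,0,0],[0,-0.02,1.1],0.27],[[0,0,0],[0,-0.02,1.1],0.27],[[0,0,0],[0,0,1.1],0.27]]' 18
python3 -m crank '[[[0,0,0],[0,0,0],0.4],[[0,0,0],[0,0,0],0.55],[[0,0,0],[0,0,0],0.7],[[0,0,0],[0,0,0],0.85],[[0,0,0],[0,0,0],1],[[0,0,0],[0,0,0],1],[[0,0,0],[0,0,0],1]]' 18
python3 - <<'E'
from h import *
p,R=pose(); b=p+.006*R[:,2]; d=b-HUB
print("ptr th",np.arctan2(d[2],-d@EX),"rad",np.hypot(d[2],d@EX),"lat",d@EY)
for n in (1,):
    q=Ro.from_rotvec(.01*EY).as_matrix(); p1=HUB+q@(p-HUB)
    print(R.T@(p1-p)*100)
E
```

```text
time_s: 21.05
tcp_pos: [0.4853, 0.0774, 0.0692]
eef_rot: [-165.5, 0.1, -86.9]
contact_force: [-0.2, -0.9, 0.5]
gripper_width: 0.032
gripper_force: 0.0
time_s: 21.75
tcp_pos: [0.4828, 0.0767, 0.0689]
eef_rot: [-165.7, -0.0, -87.0]
contact_force: [-39.3, 8.1, 3.1]
gripper_width: 0.0139
gripper_force: 18.0
ptr th 0.07243901490101085 rad 0.24941641747214888 lat 0.0267770994050509
[ 5.26092502e-05 -8.62665517e-02 -2.36116761e-01]
```

Run:
```python
from h import *
s=r.get_state();print(s["joints"],s["joint_torque"],s["moment"],s["tcp_pos"],s["contact_force"])
```

```text
[ 33.71098152   8.32350921 -58.27878451  33.76090554 -13.17415914
 -62.98241822] [ -7.0150432  -31.24178052  18.59836757   6.5312764    2.91042656
   0.08527825] [ 3.00412669 14.02654443  0.88715036] [0.48276218 0.07665364 0.06886484] [-39.30732144   8.12758531   3.14169331]
```

Joint 3 sits on its limit because I leaned the tool too far. I'll open, lean back, recentre and grip again.

```bash
python3 -m crank '[[[0,0,0],[0,0,0],0.7],[[0,0,0],[0,0,0],0.4],[[0,0,0],[0,0,0],0.27],[[-1.5,0,0],[0,0,0],0.27],[[-1.5,0,0],[0,0,0],0.27],[[-1.5,0,0],[0,0,0],0.27],[[-1.5,0,0],[0,0,0],0.27],[[-1.5,0,0],[0,0,0],0.27]]'
python3 -m crank '[[[-1.5,0,0],[0,0,0],0.27],[[-1.5,0,0],[0,0,0],0.27],[[-1.5,0,0],[0,0,0],0.27],[[0,0,0],[0,0,0],0.27]]'
python3 - <<'E'
from h import *
P=cloud(r.capture("scene")).reshape(-1,3); P=P[np.isfinite(P[:,0])]-HUB
t=.0724; PEG=HUB+.028*EY-.25*np.cos(t)*EX+.25*np.sin(t)*EZ
s=r.get_state();print(s["joints"].round(1))
p,R=pose();R1=rot(3); plan(PEG-.006*R1[:,2],R1,4)
E
```

```text
time_s: 22.55
tcp_pos: [0.4848, 0.0782, 0.07]
eef_rot: [-173.0, 0.2, -86.9]
contact_force: [-0.2, 0.3, 0.4]
gripper_width: 0.0317
gripper_force: 0.0
time_s: 22.95
tcp_pos: [0.4856, 0.0782, 0.07]
eef_rot: [-177.4, 0.2, -86.9]
contact_force: [-0.3, 1.1, 0.7]
gripper_width: 0.032
gripper_force: 0.0
[ 33.   13.8 -38.    2.  -35.8 -31.5]
4 rows: turn [0.11, 0.04, 0.02] shift cm [-0.0, 0.05, 0.02]
```

```bash
python3 -m crank '[[[0,0,0],[0,0.12,0.2],0.27],[[0,0,0],[0,0.12,0.2],0.27],[[0,0,0],[0,0,0],0.27],[[0,0,0],[0,0,0],0.5],[[0,0,0],[0,0,0],0.6],[[0,0,0],[0,0,0],0.7],[[0,0,0],[0,0,0],0.8],[[0,0,0],[0,0,0],1]]' 18
python3 -m crank '[[[0,0,0],[0,0,0],1],[[0,0,0],[0,0,0],1]]'
python3 - <<'E'
from h import *
p,R=pose(); b=p+.006*R[:,2]; d=b-HUB
print("ptr th",np.arctan2(d[2],-d@EX),"rad",np.hypot(d[2],d@EX),"lat",d@EY)
for t in(.01,.02):
    q=Ro.from_rotvec(t*EY).as_matrix(); p1=HUB+q@(p-HUB)
    print((R.T@(p1-p)*100).round(4))
E
```

```text
time_s: 23.8
tcp_pos: [0.4831, 0.0776, 0.0656]
eef_rot: [-177.4, 0.1, -86.9]
contact_force: [2.3, -1.6, -0.6]
gripper_width: 0.0114
gripper_force: 18.0
time_s: 24.0
tcp_pos: [0.4831, 0.0776, 0.0656]
eef_rot: [-177.4, 0.1, -86.9]
contact_force: [5.1, -1.1, -0.9]
gripper_width: 0.0114
gripper_force: 18.0
ptr th 0.05864789750043497 rad 0.2500159671091993 lat 0.02776104070938863
[-0.0005 -0.0331 -0.2485]
[-0.001  -0.0687 -0.4967]
```

```bash
python3 -m crank '[[[-0.573,0,0],[0,-0.033,-0.249],1],[[-1.146,0,0],[0,-0.068,-0.497],1],[[-1.146,0,0],[0,-0.068,-0.497],1],[[-1.146,0,0],[0,-0.068,-0.497],1],[[-1.146,0,0],[0,-0.068,-0.497],1],[[-1.146,0,0],[0,-0.068,-0.497],1],[[-1.146,0,0],[0,-0.068,-0.497],1],[[-1.146,0,0],[0,-0.068,-0.497],1]]'
python3 -m crank '[[[-1.146,0,0],[0,-0.068,-0.497],1],[[-1.146,0,0],[0,-0.068,-0.497],1],[[-1.146,0,0],[0,-0.068,-0.497],1],[[-1.146,0,0],[0,-0.068,-0.497],1],[[-1.146,0,0],[0,-0.068,-0.497],1],[[-1.146,0,0],[0,-0.068,-0.497],1],[[-0.573,0,0],[0,-0.033,-0.249],1],[[0,0,0],[0,0,0],1]]'
cat > ptr.py <<'E'
from h import *
p,R=pose(); b=p+.006*R[:,2]; d=b-HUB
print("ptr th",np.arctan2(d[2],-d@EX),"rad",np.hypot(d[2],d@EX),"lat",d@EY, r.get_state()["contact_force"].round(1))
E
python3 ptr.py
```

```text
time_s: 24.8
tcp_pos: [0.489, 0.078, 0.1027]
eef_rot: [173.9, 0.1, -86.9]
contact_force: [4.5, -0.5, -3.2]
gripper_width: 0.0111
gripper_force: 18.0
time_s: 25.6
tcp_pos: [0.4984, 0.0784, 0.1336]
eef_rot: [166.5, 0.1, -86.9]
contact_force: [3.3, 1.2, -0.0]
gripper_width: 0.011
gripper_force: 18.0
ptr th 0.3375320628668741 rad 0.25004084918225944 lat 0.027728923564967378 [ 3.3  1.2 -0. ]
```

```bash
python3 -m crank '[[[-1.146,0,0],[0,-0.068,-0.497],1],[[-1.146,0,0],[0,-0.068,-0.497],1],[[-0.516,0,0],[0,-0.03,-0.224],1],[[0,0,0],[0,0,0],1],[[0,0,0],[0,0,0],1]]' | grep pos
python3 ptr.py
python3 - <<'E'
from h import *
import cv2
c=r.capture('scene'); np.savez("s2.npz",**c)
def proj(w):
    T=np.linalg.inv(c["world_from_camera"]);K=c["intrinsics"];q=T[:3,:3]@w+T[:3,3];q=K@q;return (q[:2]/q[2]).round(1)
for t in(.3667,.3867,.4067):
  u=np.cos(t)*-EX+np.sin(t)*EZ
  print(t,"ptr end",proj(HUB+.25*u),"ptr .2",proj(HUB+.2*u),"hub",proj(HUB))
print("bar ends",proj(AX+.28*(np.cos(.3867)*-EX+np.sin(.3867)*EZ)+.05*EY))
im=cv2.resize(c['color'][180:280,230:330],(600,600),interpolation=cv2.INTER_CUBIC)
cv2.imwrite('pics/al.png',im[:,:,::-1])
E
```

```text
tcp_pos: [0.503, 0.0787, 0.1451]
ptr th 0.3865965604472986 rad 0.2500927918572444 lat 0.027732757494712174 [ 4.4  1.  -3.1]
0.3667 ptr end [253.3 212.1] ptr .2 [271.1 208.4] hub [332.7 195.5]
0.3867 ptr end [253.8 210.1] ptr .2 [271.5 206.8] hub [332.7 195.5]
0.4067 ptr end [254.3 208.1] ptr .2 [271.9 205.3] hub [332.7 195.5]
bar ends [258.8 226. ]
```

View pics/al.png

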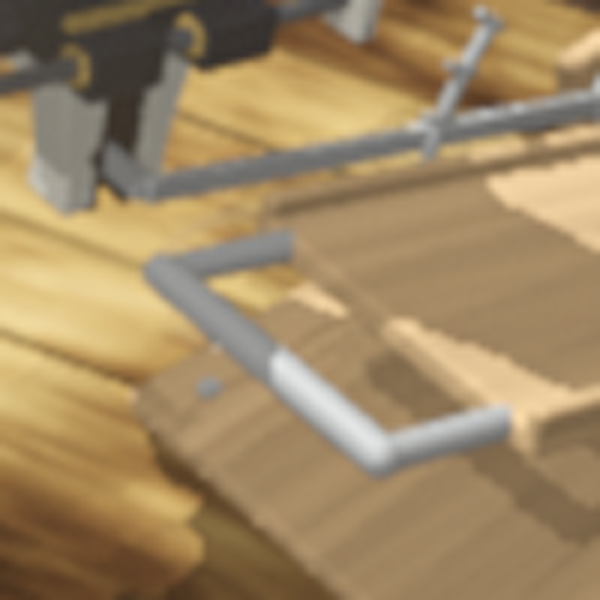

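Run:
```python
from h import *
P=cloud(np.load("s2.npz")).reshape(-1,3); P=P[np.isfinite(P[:,0])]
t=.3867; q=Ro.from_rotvec(t*EY).as_matrix()
D=P-AX; B=np.stack([D@(q@EX),D@EY,D@(q@EZ)],1)
def fit(n,m):
    x,z=B[m,0],B[m,2]; k=np.polyfit(x,z,1); e=z-np.polyval(k,x)
    print(n,m.sum(),"dtheta",-k[0],"z@-.2",np.polyval(k,-.2),"sd",e.std(),"y",B[m,1].mean())
for w in(.010,.015): fit("ptr",(abs(B[:,1]-.106)<.012)&(B[:,0]>-.235)&(B[:,0]<-.14)&(abs(B[:,2])<w))
for w in(.010,.015): fit("ptr long",(abs(B[:,1]-.106)<.012)&(B[:,0]>-.245)&(B[:,0]<-.03)&(abs(B[:,2])<w))
fit("lugL",(abs(B[:,1]-.055)<.012)&(B[:,0]>-.28)&(B[:,0]<-.232)&(abs(B[:,2])<.015))
fit("face",(abs(B[:,1])<.055)&(B[:,0]>-.215)&(B[:,0]<-.11)&(abs(B[:,2]-.006)<.012))
m=(B[:,0]>-.30)&(B[:,0]<-.265)&(abs(B[:,1])<.045)&(abs(B[:,2])<.02);print("bar z med/95",np.median(B[m,2]),np.percentile(B[m,2],95))
```

```text
ptr 160 dtheta -0.0014979920013405183 z@-.2 -0.0015001414457057934 sd 0.0036581590944019973 y 0.10220603738978229
ptr 161 dtheta -0.004233787966513384 z@-.2 -0.0015806666341728838 sd 0.003707323068289695 y 0.10222027473681924
ptr long 317 dtheta -0.0014545512334087772 z@-.2 -0.0014561085313238807 sd 0.003615405960386725 y 0.10214556239334681
ptr long 318 dtheta -0.0020342652987552826 z@-.2 -0.0015144254173901953 sd 0.003641448161438135 y 0.10215296078287318
lugL 90 dtheta 0.06810279340895488 z@-.2 -0.0029246086470502072 sd 0.0028539661745251533 y 0.05233227934808144
face 1169 dtheta 0.0012128167166560503 z@-.2 0.0035960920179968253 sd 0.0009816180430706084 y -0.0016080385883765445
bar z med/95 0.0015815112003770603 0.00501280839656015
```

The pointer matches the board to within about 3 mrad, so I'll let go and back off.

```bash
python3 -m crank '[[[0,0,0],[0,0,0],0.65],[[0,0,0],[0,0,0],0.4],[[0,0,0],[0,0,0],0.27],[[0,0,0],[0,0,0],0.27]]' | grep -E 'con|wid|pos'
python3 -m crank '[[[0,0,0],[0,0,-0.5],0.27],[[0,0,0],[0,0,-1],0.27],[[0,0,0],[0,0,-2],0.27],[[0,0,0],[0,0,-2],0.27],[[0,0,0],[0,0,-2],0.27],[[0,0,0],[0,0,-2],0.27],[[0,0,0],[0,0,-2],0.27],[[0,0,0],[0,0,0],0.27]]'
python3 - <<'E'
from h import *
import cv2
c=r.capture('scene'); np.savez("s3.npz",**c)
P=cloud(c).reshape(-1,3); P=P[np.isfinite(P[:,0])]
t=.3867; q=Ro.from_rotvec(t*EY).as_matrix()
D=P-AX; B=np.stack([D@(q@EX),D@EY,D@(q@EZ)],1)
for n,m in(("ptr",(abs(B[:,1]-.106)<.012)&(B[:,0]>-.245)&(B[:,0]<-.03)&(abs(B[:,2])<.012)),("face",(abs(B[:,1])<.055)&(B[:,0]>-.215)&(B[:,0]<-.11)&(abs(B[:,2]-.006)<.012)),("peg",(B[:,1]>.118)&(B[:,1]<.16)&(abs(B[:,0]+.25)<.02)&(abs(B[:,2])<.02))):
    k=np.polyfit(B[m,0],B[m,2],1); print(n,m.sum(),-k[0],np.polyval(k,-.2),np.median(B[m,2]),np.percentile(B[m,2],95))
cv2.imwrite('pics/fin.png',cv2.resize(c['color'][140:440,180:480],(600,600),interpolation=2)[:,:,::-1])
E
```

```text
tcp_pos: [0.502, 0.0783, 0.145]
contact_force: [0.0, -0.5, -0.1]
gripper_width: 0.0306
time_s: 27.35
tcp_pos: [0.5369, 0.0801, 0.2589]
eef_rot: [164.0, 0.2, -86.9]
contact_force: [-0.3, -0.3, -0.3]
gripper_width: 0.032
gripper_force: 0.0
ptr 320 -0.00128561358713338 -0.0014132978610627359 -0.000942783070481173 0.0036433138302987204
face 1180 -0.0013360580152342058 0.0034915357666702993 0.003552337295655541 0.005087590162175432
peg 69 -0.5058565779708799 0.025720811708871597 -0.00021929473241733046 0.003135641747398053
```

View pics/fin.png

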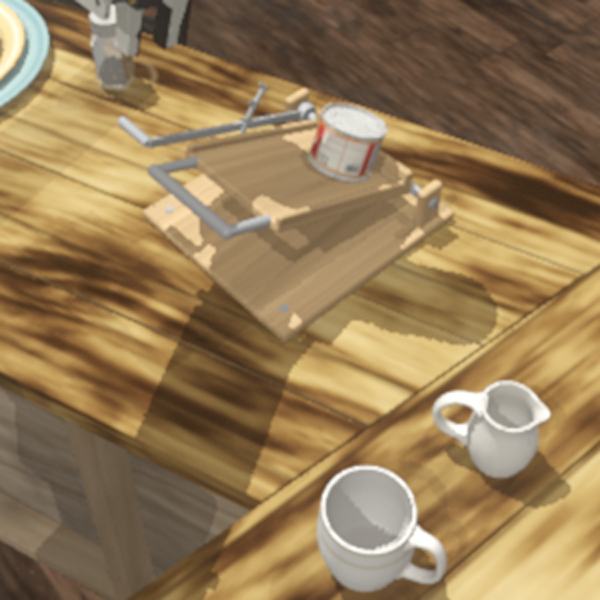

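The tin is against the lip, the pointer is in line with the board, the mug, jug and jar stand where they were, and the gripper is clear. I'm handing in.

```bash
python3 -c "
from plant import r
print(r.close_job())"
```

```text
the job is handed in; nothing more can be done
None
```

The tin slipped at about 0.387 rad (22°) and slid down against the lip; the board was left at that angle, the pointer set in line to within about 3 mrad by camera, both let go, and the job handed in at about 27 s. On the first try at the peg, a joint limit put a brief 39 N wrist force on the pointer, so I released it and gripped again cleanly.

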